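Set and lock the pull-out knob of a desoldering station

ROBOT

A 6-joint arm with a two-finger parallel gripper is mounted at the origin on the work surface. World frame = base frame: x ahead of the robot, y to its left, z up, the work surface at z = 0. Lengths are in m, angles in rad, forces in N, time in s.
With the tool pointing down it reaches from about 0.425 to 0.95 m from the base axis. Payload 14.7 kg.
Tool frame: the origin (TCP) lies at the centre of the arm's flange, where the gripper is bolted on; the fingertips stand 173 mm ahead of it and the grasp point (between the pads) lies 155 mm ahead of it; z points along the fingers, x is the direction in which the jaws open and shut, and the axes are right-handed (so a half turn about z gives the same grasp; the last joint's range is limited). The gripper opens to 85 mm and grips with 20 to 120 N. Pads are 22 mm wide; open, the fingers measure 114 mm over their backs; the gripper's body (76 mm by 85 mm) begins 54 mm behind the grasp point. The pads swing forward as they close: fully open they stand 13 mm farther back than shut.
Start: joints at [1.114, 0.48, 1.596, -0, 1.065, -0.047], TCP at [0.259, 0.596, 0.405] pointing down, gripper open.
Joint ranges: [-2.75, 2.75], [-0.82, 2.05], [0.23, 2.67], [-1.56, 4.7], [0.09, 2.69], [-2.92, 2.92]. Speed limits (rad/s): [1.89, 1.89, 2.39, 3.01, 3.01, 3.01].

INTERFACE

Orientations are given as a rotation vector (axis times angle).
In Python, from bench import observe, get_image, job gives the robot as it stands.
- The arm moves only by the tool jog_arm, never from a script. Its arguments are lists of equal length, an entry for each row: "delta_pos": the shift along the world's x, y, z in m, a list of three; "roll": the turn about the world's z in rad. In form: {"delta_pos": [[x, y, z], ...], "roll": [roll, ...]}. A call has 1 to 12 rows; each row is the pose to reach, as a shift and turn from the pose commanded when the call began; what a row does not reach only later rows make up. A row lasts 1/8 s, in which the tool goes at most 62.5 mm and 10.7 degrees, less where a joint would pass 70% of its speed; a pose out of reach is approached as far as the arm can. A call with a gripper value outside its range is refused whole. "grip" is the finger opening in m, from 0 to 0.0854, set as the call begins (left out, the last holds). The fingers move at their own pace and stop on an object; "grip_force" is the grip in N (left out, the last holds). Time passes only in rows, so rows that repeat a pose let the fingers close. It gives the time, the measured TCP pose, the force and the opening at its end, in the units of the state.
- observe(): the state, without advancing time (a new reading comes with each control period).
- get_image(name): name is "scene" or "top" or "wrist"; returns a dict with "pixels" (480x640x3 uint8, blue, green, red), "range_z" (480x640 float32, m along the optical axis (not along the pixel's ray), 0 where there is no reading), "fx", "fy", "cx", "cy" (pixels), "dist" ([k1, k2, p1, p2, k3] as OpenCV has them; the pictures are not rectified), "world_from_camera" (4x4, takes a point from camera to world coordinates); the wrist camera has in their place "T_tool_cam" (4x4, takes a point from camera to tool coordinates, whose origin is the TCP and whose axes are the tool frame's). Camera axes: x right, y down, z forward; pixel columns grow to the right and rows downward; lengths in m; the calibration is good to about 2 mm. A picture is of the moment at which its call begins: read the wrist's pose just before it.
- job.finish_job(): hands the job in, once; it reports no verdict.
The state is a dict: "t": time; "q": joint angles; "joint_vel": joint speeds; "joint_efforts": joint torques, N m; "tool_pos": TCP position; "eef_rot": TCP orientation; "wrist_force": force on the tool from outside, world axes, zero at the start; "moment": the same for the moment, N m; "opening": finger opening in m.
Only numpy, scipy, OpenCV 4.12 (cv2) and the standard library are available. Lean on these libraries where they do the work, as an engineer would, in place of code of your own. Each camera call takes 0.05 s, during which the arm holds its last target. There are 200 camera calls.

TASK

Turn the red knob on the white bench station counter-clockwise into the yellow band, feel within the band for the spot where it comes free, and pull it straight up, fully out, so that it locks. Pull only gently while the knob is held back by the gate inside, or its lug breaks. Then let go, and leave the blue knob and the other things on the bench alone.

Things in the scene. Friction and masses are not known exactly. Their poses are not given: they have to be found in the camera images.
- station_dial (a point): Centre of the dial on top of the fixed white station (case 130 x 130 x 50 mm, red stripe on its front) with the red knob, 50 mm above the bench. z points up along the knob's axis; -x points to the case's front, which is angle 0 for knob and band. A like station with blue knob and stripe stands at least 190 mm away, centre to centre.
- knob_grip (a point): Grip point on the red knob's axis, 32 mm above the dial with the knob in. Skirt 44 mm across, up to 10 mm above the dial; on it an upright bar 42 mm long, 14 mm thick, 10 to 44 mm above the dial, lying along this point's x, white pointer line towards -x. Pinch the bar across its thickness from above. The point turns and rises with the knob.
- knob_pointer (a point): Outer end of the white pointer line on top of the bar, 21 mm from the knob's axis along the grip's -x, 44 mm above the dial when pushed in. Its x axis lies along the bar.
- mark_mid (a point): Middle of the yellow band on the black ring around the red knob, 38 mm from the knob's axis, level with the dial; a black line is drawn there. The band reaches 0.27 rad to either side of it. The point's -x axis points outward from the knob's axis through this point. The ring is stiff and stays where it is.
- knob_turn (a joint): Angle of the red knob's pointer, rad, counter-clockwise from above positive, 0 at the station's front. Turns from -0.9 to 1.5 with a friction of 0.06 N m. Starts 0.55 to 1.2 rad clockwise of the middle of the band, so it must be turned counter-clockwise.
- mark (a joint): Angle of the middle of the yellow band in the same sense and zero as knob_turn, rad (0.4 to 0.75).
- knob_pull (a joint): How far the red knob is pulled out upward, m: 0 in (start), 0.012 fully out at its stop; about 4 N of friction, stays where left. After 1.5 mm a hidden lug meets a gate plate; only at the plate's slot does it come out further. The slot lies up to 0.24 rad either side of the band's middle, unknown, and takes the lug within 0.045 rad of its own middle. Once out, the knob cannot turn.
- gate_strain (a joint): How far the lug lifts the sprung gate plate, m: 0 when nothing pulls on it. The spring starts at 2.8 N and adds 2.8 N per mm. It springs back to 0 when the lug finds the slot. The lug slides under the lifted plate with little friction. At 5 mm (17 N on the plate, about 21 N of pull at the knob) the lug counts as broken.
- circuit_board: Loose green circuit board with components, 100 x 150 x 22 mm, lying beyond the stations. Bystander; origin under its middle.
- multimeter: Loose yellow handheld multimeter, 90 x 170 x 40 mm. Bystander; origin under its middle.
- screwdriver: Loose screwdriver lying beyond the stations. Bystander.
- solder_reel: Loose metal reel, 60 mm diameter, 45 mm high. Bystander; origin under its middle.
- flux_bottle: Loose amber bottle, 44 mm diameter, 90 mm high. Bystander; origin under its middle.
- parts_tray: Loose blue divided tray, 140 x 200 x 35 mm. Bystander; origin under its middle.
- tweezers: Loose steel tweezers, 120 mm long. Bystander; origin under the middle.
- blue_pointer (a point): Outer end of the white pointer line on the neighbour's blue knob (same shape as the red one), 21 mm from its axis. To be left as it is.
Things that resemble listed ones, but are neither listed nor needed, are in the scene too. What is shaped like the part that bears station_dial but green is not meant.

How it is judged:
By the outcome, as a careful person would: the job done as asked, in the order asked, and still so for the second after the job is handed in, with the robot touching nothing.
It also fails if it takes over 54 s, if anything falls off the work surface, if the arm or the gripper's body presses on something with over 40 N, if the wrist force passes 120 N, or if a joint passes its speed limit or range.

## Working session

There is one attempt and no reset: what is moved stays moved. The work goes in short steps, Python scripts to look and compute and a tool call to move; the robot and the scene stay as the last step left them, time stands still between calls to the robot, and variables do not carry over. Pictures are saved under pics/ and viewed, about 8 in all and at most 12, crops included, and the job is handed in when it is done.

Besides the shell and the picture viewer there is one more tool, called by a JSON object that holds its "name" and its "arguments", one argument or row to a line. jog_arm: Moves the arm, as the interface text tells. Its arguments: {"type":"object","properties":{"delta_pos":{"type":"array","items":{"type":"array","items":{"type":"number"}}},"roll":{"type":"array","items":{"type":"number"}},"grip":{"type":"number"},"grip_force":{"type":"number"}},"required":["delta_pos","roll"]}

```bash
mkdir -p pics; ls
python3 - <<'E'
from bench import observe,get_image
import cv2,pickle
print(observe())
a=get_image("top");b=get_image("scene");pickle.dump((a,b),open("im.pkl","wb"))
cv2.imwrite("pics/top.png",a["pixels"]);cv2.imwrite("pics/scene.png",b["pixels"])
E
```

```text
pics
{'t': 0.0, 'q': array([ 1.11441604e+00,  4.80860530e-01,  1.59683473e+00,  3.74451674e-05,
        1.06509544e+00, -4.65972528e-02]), 'joint_vel': array([-0.0001231 ,  0.00031767, -0.00146038,  0.00104029, -0.0012215 ,
       -0.00017205]), 'joint_efforts': array([-4.68903036e-04, -9.50631309e+01, -4.30182552e+01,  1.80122430e-05,
        1.23517829e-02,  1.04256524e-04]), 'tool_pos': array([0.25885924, 0.59603217, 0.40406823]), 'eef_rot': array([ 2.62648134e+00,  1.72265612e+00, -1.64584967e-03]), 'wrist_force': array([-0.20743095,  0.09061237,  0.05829101]), 'moment': array([ 0.00347274, -0.01862971,  0.03425121]), 'opening': 0.08566835414690772}
```

View pics/top.png

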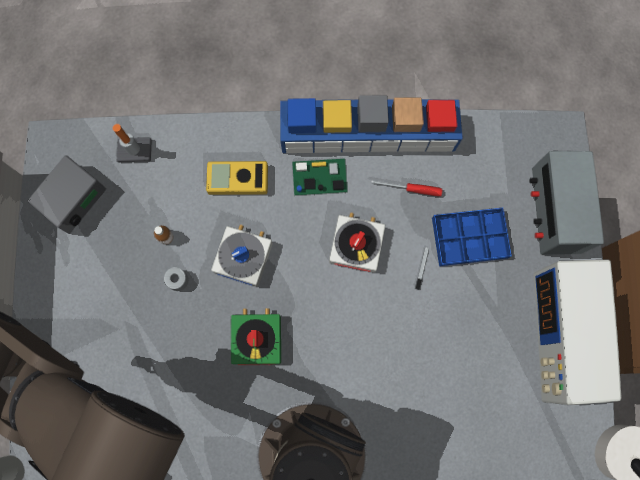

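View pics/scene.png

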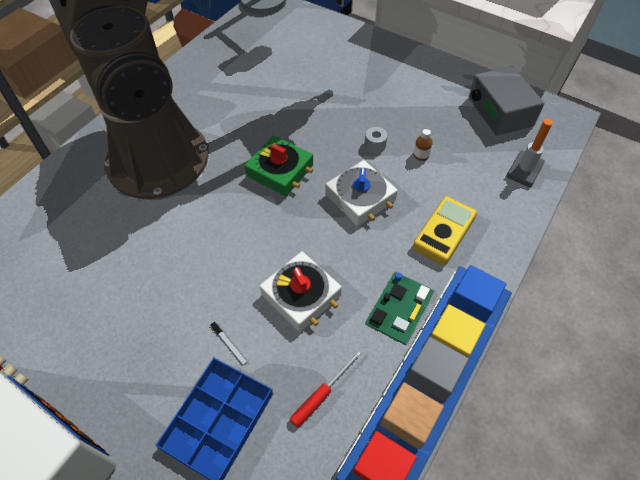

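The top view shows the white station with the red knob at about (357,242), and the yellow band at its lower right, near (362,256). The green decoy is at (256,340) and the blue station at (242,255). The scene view agrees, with the red station at (300,285).

```bash
cat > h.py <<'E'
import numpy as np,cv2
from scipy.spatial.transform import Rotation as R
def cast(im,uv,z,T=None):
    T=im["world_from_camera"] if T is None else T
    K=np.array([[im["fx"],0,im["cx"]],[0,im["fy"],im["cy"]],[0,0,1.]])
    n=cv2.undistortPoints(np.float64(uv).reshape(-1,1,2),K,np.float64(im["dist"])).reshape(-1,2)
    d=np.c_[n,np.ones(len(n))]@T[:3,:3].T; o=T[:3,3]
    return o+d*((z-o[2])/d[:,2])[:,None]
def masks(p):
    h=cv2.cvtColor(p,cv2.COLOR_BGR2HSV);H,S,V=[h[...,i].astype(int) for i in range(3)]
    return dict(yel=(H>20)&(H<36)&(S>120)&(V>120),red=((H<8)|(H>172))&(S>140)&(V>60),blk=(V<60),wht=(S<50)&(V>170))
def tool_T(s,im):
    T=np.eye(4);T[:3,:3]=R.from_rotvec(s["eef_rot"]).as_matrix();T[:3,3]=s["tool_pos"];return T@im["T_tool_cam"]
E
python3 - <<'E'
import pickle
from h import *
a,b=pickle.load(open("im.pkl","rb"))
for im,(u,v),nm in((a,(357,242),'top'),(b,(300,287),'scene')):
    m=masks(im["pixels"]);w=np.zeros((480,640),bool);w[v-26:v+27,u-26:u+27]=1
    print(nm,im["world_from_camera"][:3,3])
    y=np.argwhere(m['yel']&w)[:,::-1];print(' yel',len(y),cast(im,y,.05).mean(0).round(4))
    k=((m['blk']|m['yel']|m['red'])&w).astype(np.uint8)
    c=max(cv2.findContours(k,0,2)[0],key=cv2.contourArea)
    P=cast(im,cv2.convexHull(c),.05);(x,r)=cv2.minEnclosingCircle(P[:,:2].astype(np.float32));print(' ring',x,r)
    r_=np.argwhere(m['red']&w)[:,::-1];print(' red@.094',len(r_),cast(im,r_,.09).mean(0).round(4))
crop=np.hstack([cv2.resize(a["pixels"][207:277,322:392],None,fx=5.6,fy=5.6,interpolation=2),cv2.resize(b["pixels"][250:320,265:335],None,fx=5.6,fy=5.6,interpolation=2)])
cv2.imwrite("pics/crop.png",crop)
E
```

```text
top [ 0.22449917 -0.01292212  1.68441849]
 yel 82 [ 0.5294 -0.1457  0.05  ]
 ring (0.5663366913795471, -0.13469529151916504) 0.05141422152519226
 red@.094 225 [ 0.5607 -0.1325  0.09  ]
scene [ 0.8976128  -0.5628851   1.05331788]
 yel 113 [ 0.5264 -0.1438  0.05  ]
 ring (0.5635530352592468, -0.13317258656024933) 0.05150793865323067
 red@.094 348 [ 0.5724 -0.1447  0.09  ]
```

View pics/crop.png

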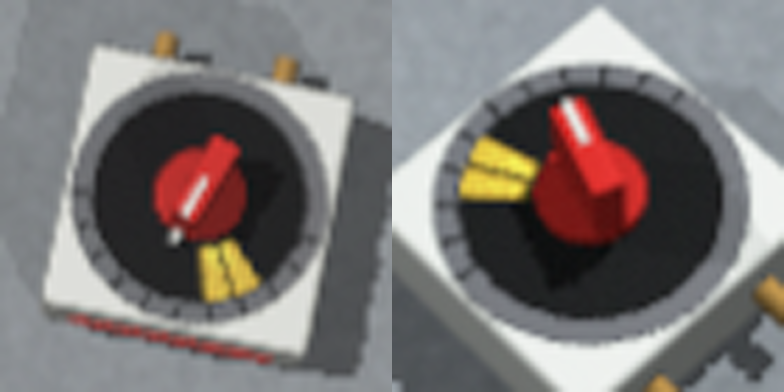

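The crop shows the pointer at about -0.35 rad and the band at about +0.46 rad. The dial centre is near (0.564, -0.134). I'll move over it for a close look.

{"name": "jog_arm", "arguments": {
  "delta_pos": [
    [0.03,-0.05,0],
    [0.07,-0.1,0],
    [0.11,-0.15,0],
    [0.15,-0.2,0],
    [0.18,-0.25,0],
    [0.21,-0.3,0],
    [0.24,-0.35,0],
    [0.26,-0.41,0],
    [0.275,-0.47,0],
    [0.285,-0.53,0],
    [0.295,-0.59,0],
    [0.3,-0.65,0]
  ],
  "roll": [0,0,0,0,0,0,-0.02,-0.04,-0.06,-0.08,-0.1,-0.12]
}}

```text
t: 1.6
tool_pos: [0.5591, -0.0559, 0.4046]
eef_rot: [-2.726, -1.561, -0.0]
wrist_force: [1.1, 0.3, 0.3]
opening: 0.0851
```

{"name": "jog_arm", "arguments": {
  "delta_pos": [
    [0.003,-0.04,0],
    [0.006,-0.078,-0.02],
    [0.006,-0.078,-0.04],
    [0.006,-0.078,-0.04]
  ],
  "roll": [0,0,0,0]
}}

```text
t: 2.1
tool_pos: [0.5643, -0.1321, 0.3632]
eef_rot: [-2.724, -1.56, 0.004]
wrist_force: [-0.2, 0.7, 0.3]
opening: 0.0851
```

Run:
```python
from bench import observe,get_image
from h import *
import pickle
s=observe();im=get_image("wrist");pickle.dump((s,im),open("w.pkl","wb"))
print(s["tool_pos"],s["eef_rot"],im["T_tool_cam"].round(3))
cv2.imwrite("pics/w1.png",im["pixels"])
```

```text
[ 0.56427601 -0.13205893  0.36323127] [-2.72415469 -1.5599694   0.00356787] [[ 1.    -0.001  0.     0.   ]
 [ 0.001  0.963  0.27  -0.068]
 [-0.    -0.27   0.963  0.03 ]
 [ 0.     0.     0.     1.   ]]
```

View pics/w1.png

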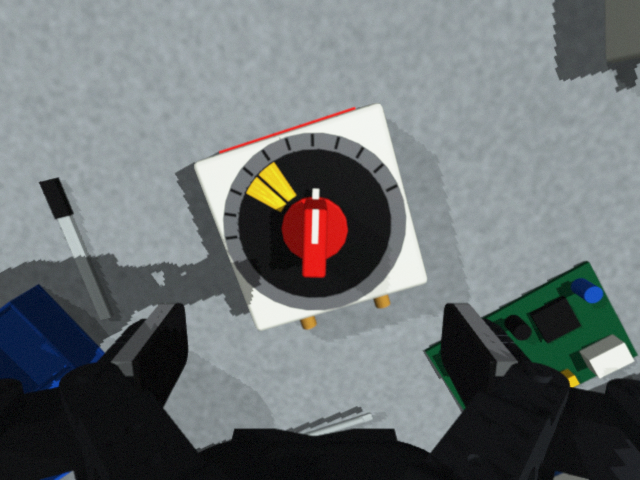

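The wrist view shows the knob centre at about (315,228), the bar almost upright in the picture with the pointer end at (316,192), and the band at (272,187). The red stripe runs along the top edge, from (217,152) to (355,110).

Run:
```python
from h import *
import pickle
s,im=pickle.load(open("w.pkl","rb"));T=tool_T(s,im);p=im["pixels"];m=masks(p)
w=np.zeros((480,640),bool);w[95:340,190:430]=1
def big(k): return max(cv2.findContours(k.astype(np.uint8),cv2.RETR_EXTERNAL,cv2.CHAIN_APPROX_NONE)[0],key=cv2.contourArea)
w2=np.zeros((480,640),bool);w2[140:305,225:405]=1
P=cast(im,cv2.convexHull(big((m['blk']|m['red']|m['yel'])&w2)),.05,T);c,r=cv2.minEnclosingCircle(P[:,:2].astype(np.float32));print('black disc',c,r)
g=cv2.cvtColor(p,cv2.COLOR_BGR2GRAY)
k=cv2.morphologyEx(((g>200)&w).astype(np.uint8),cv2.MORPH_CLOSE,np.ones((3,3)));
case=cast(im,cv2.convexHull(big(k)),.05,T)[:,:2].astype(np.float32);rr=cv2.minAreaRect(case);print('case',rr)
c=np.array(rr[0])
y=cast(im,np.argwhere(m['yel']&w)[:,::-1],.05,T)[:,:2]; d=y.mean(0)-c;print('band dir',np.linalg.norm(d),np.arctan2(-d[1],-d[0]))
a=np.arctan2(-(y-c)[:,1],-(y-c)[:,0]);print(' extent',a.min(),a.max())
wl=np.argwhere(m['wht']&(np.indices(g.shape)[0]>183)&(np.indices(g.shape)[0]<250)&(abs(np.indices(g.shape)[1]-316)<9))[:,::-1]
q=cast(im,wl,.094,T)[:,:2];i=np.linalg.svd(q-q.mean(0))[2][0];i=-i if i[0]>0 else i
t=(q-q.mean(0))@i;print('pointer dir',np.arctan2(-i[1],-i[0]),len(q),'tip',q[t.argmax()],'mean',q.mean(0),'length',np.ptp(t))
# bar sides
for row in (258,265,272):
    cols=np.where(m['red'][row,280:350])[0]+280;print(row,cols.min(),cols.max(),cast(im,[[cols.min(),row],[cols.max(),row]],.094,T)[:,:2])
```

```text
black disc (0.5672537088394165, -0.13841436803340912) 0.057113319635391235
case ((0.5663444399833679, -0.132444828748703), (0.12736377120018005, 0.12742629647254944), 76.99907684326172)
band dir 0.03883964794751661 0.3232028560343885
 extent 0.02027912184672915 0.6542732496608767
pointer dir -0.552808601817273 251 tip [ 0.53990802 -0.1150284 ] mean [ 0.55366095 -0.12514629] length 0.03132273481802607
258 301 328 [[ 0.57030644 -0.14446093]
 [ 0.57840818 -0.13068283]]
265 302 326 [[ 0.57436675 -0.14619984]
 [ 0.58160134 -0.13389637]]
272 302 325 [[ 0.57816145 -0.14846956]
 [ 0.58512647 -0.13662449]]
```

The checks agree: the case measures 127 mm and is centred on (0.5663, -0.1324), and the bar axis passes through that centre. The band lies 0.88 rad counter-clockwise of the pointer. I'll descend and grip.

{"name": "jog_arm", "arguments": {
  "delta_pos": [
    [0.002,0,-0.04],
    [0.002,0,-0.08],
    [0.002,0,-0.11],
    [0.002,0,-0.124],
    [0.002,0,-0.124],
    [0.002,0,-0.124]
  ],
  "roll": [-0.02,-0.02,-0.02,-0.02,-0.02,-0.02],
  "grip": 0.05
}}

```text
t: 2.9
tool_pos: [0.5676, -0.1318, 0.242]
eef_rot: [2.74, 1.535, 0.002]
wrist_force: [-0.4, -0.5, -0.3]
opening: 0.0497
```

{"name": "jog_arm", "arguments": {
  "delta_pos": [
    [0,0,0],
    [0,0,0],
    [0,0,0],
    [0,0,0],
    [0,0,0],
    [0,0,0]
  ],
  "roll": [0,0,0,0,0,0],
  "grip": 0.0,
  "grip_force": 60
}}

```text
t: 3.65
tool_pos: [0.5667, -0.1328, 0.2417]
eef_rot: [2.74, 1.535, -0.001]
wrist_force: [-8.5, -11.9, 14.0]
opening: 0.0131
```

Run:
```python
from bench import observe
s=observe()
for k in("t","q","tool_pos","eef_rot","wrist_force","moment","opening"):print(k,s[k])
```

```text
t 3.65
q [-0.28182689  0.59530859  1.88794362 -0.00193378  0.65764118 -1.30148604]
tool_pos [ 0.56674058 -0.13278984  0.24172272]
eef_rot [ 2.73973625e+00  1.53463481e+00 -5.49646261e-04]
wrist_force [ -8.45498625 -11.85909475  13.97442932]
moment [-1.93980846  1.32088637 -0.09669358]
opening 0.013123598113158191
```

The grip is good at 13.1 mm opening, with some side load. I'll relieve that and turn to just short of the search range.

{"name": "jog_arm", "arguments": {
  "delta_pos": [
    [-0.001,-0.001,0.0005],
    [-0.001,-0.001,0.0005],
    [-0.001,-0.001,0.0005],
    [-0.001,-0.001,0.0005],
    [-0.001,-0.001,0.0005],
    [-0.001,-0.001,0.0005],
    [-0.001,-0.001,0.0005],
    [-0.001,-0.001,0.0005],
    [-0.001,-0.001,0.0005]
  ],
  "roll": [0,0.1,0.2,0.3,0.4,0.5,0.6,0.6,0.6]
}}

```text
t: 4.78
tool_pos: [0.5663, -0.133, 0.2418]
eef_rot: [2.164, 2.276, 0.001]
wrist_force: [-0.3, -2.7, 5.7]
opening: 0.013
```

```bash
cat > st.py <<'E'
from bench import observe
import numpy as np
s=observe()
e=s["eef_rot"]
print(round(s["t"],2),"pos",(s["tool_pos"]*1000).round(2),"jaw",round(2*np.arctan2(e[1],e[0])%np.pi,4),"F",s["wrist_force"].round(1),"M",s["moment"].round(2),"open",round(s["opening"],4),"q6",s["q"][5].round(2))
E
python3 st.py
```

```text
4.78 pos [ 566.28 -133.05  241.84] jaw 1.6211 F [-0.3 -2.7  5.7] M [-0.23  0.05  0.06] open 0.013 q6 -1.9
```

{"name": "jog_arm", "arguments": {
  "delta_pos": [
    [0,0,0.0012],
    [0,0,0.0024],
    [0,0,0.0035],
    [0,0,0.0035]
  ],
  "roll": [0,0,0,0]
}}

```text
t: 5.28
tool_pos: [0.5663, -0.133, 0.2449]
eef_rot: [2.164, 2.276, 0.001]
wrist_force: [2.4, -3.8, -1.8]
opening: 0.0131
```

```bash
python3 st.py
```

```text
5.28 pos [ 566.27 -133.01  244.9 ] jaw 1.621 F [ 2.4 -3.8 -1.8] M [-0.56 -0.48  0.1 ] open 0.0131 q6 -1.9
```

{"name": "jog_arm", "arguments": {
  "delta_pos": [
    [0,0,0.0005],
    [0,0,0.001],
    [0,0,0.001]
  ],
  "roll": [0,0,0]
}}

```text
t: 5.65
tool_pos: [0.5663, -0.133, 0.2458]
eef_rot: [2.164, 2.276, 0.001]
wrist_force: [3.4, -3.9, -3.5]
opening: 0.013
```

```bash
python3 st.py
```

```text
5.65 pos [ 566.28 -133.    245.83] jaw 1.621 F [ 3.4 -3.9 -3.5] M [-0.59 -0.58  0.09] open 0.013 q6 -1.9
```

{"name": "jog_arm", "arguments": {
  "delta_pos": [
    [0,0,0.0007],
    [0,0,0.0014],
    [0,0,0.002],
    [0,0,0.002]
  ],
  "roll": [0,0,0,0]
}}

```text
t: 6.15
tool_pos: [0.5663, -0.133, 0.2478]
eef_rot: [2.164, 2.276, 0.001]
wrist_force: [2.3, -4.3, -2.4]
opening: 0.0127
```

```bash
python3 st.py
```

```text
6.15 pos [ 566.27 -133.02  247.82] jaw 1.621 F [ 2.3 -4.3 -2.4] M [-0.6  -0.57  0.07] open 0.0127 q6 -1.9
```

Run:
```python
from bench import observe,get_image
from h import *
s=observe();im=get_image("wrist");sc=get_image("scene")
cv2.imwrite("pics/w2.png",np.hstack([cv2.resize(im["pixels"][150:480,160:480],(400,412)),cv2.resize(sc["pixels"][215:318,250:350],(400,412),interpolation=2)]))
T=tool_T(s,im);d=im["range_z"];m=masks(im["pixels"])["red"]
yx=np.argwhere(m&(d>0));K=np.array([[im["fx"],0,im["cx"]],[0,im["fy"],im["cy"]],[0,0,1.]])
n=cv2.undistortPoints(np.float64(yx[:,::-1]).reshape(-1,1,2),K,np.float64(im["dist"])).reshape(-1,2)
z=d[yx[:,0],yx[:,1]];P=(np.c_[n,np.ones(len(n))]*z[:,None])@T[:3,:3].T+T[:3,3]
ok=np.hypot(P[:,0]-.566,P[:,1]+.1325)<.035
h,e=np.histogram(P[ok,2],bins=np.arange(.045,.115,.002));print(dict(zip(e.round(3),h)))
```

```text
{np.float64(0.045): np.int64(0), np.float64(0.047): np.int64(0), np.float64(0.049): np.int64(0), np.float64(0.051): np.int64(34), np.float64(0.053): np.int64(83), np.float64(0.055): np.int64(1), np.float64(0.057): np.int64(0), np.float64(0.059): np.int64(0), np.float64(0.061): np.int64(30), np.float64(0.063): np.int64(124), np.float64(0.065): np.int64(1111), np.float64(0.067): np.int64(1187), np.float64(0.069): np.int64(68), np.float64(0.071): np.int64(58), np.float64(0.073): np.int64(69), np.float64(0.075): np.int64(70), np.float64(0.077): np.int64(71), np.float64(0.079): np.int64(76), np.float64(0.081): np.int64(92), np.float64(0.083): np.int64(75), np.float64(0.085): np.int64(88), np.float64(0.087): np.int64(94), np.float64(0.089): np.int64(94), np.float64(0.091): np.int64(90), np.float64(0.093): np.int64(105), np.float64(0.095): np.int64(93), np.float64(0.097): np.int64(142), np.float64(0.099): np.int64(2223), np.float64(0.101): np.int64(2135), np.float64(0.103): np.int64(0), np.float64(0.105): np.int64(12), np.float64(0.107): np.int64(2), np.float64(0.109): np.int64(0), np.float64(0.111): np.int64(0)}
```

View pics/w2.png

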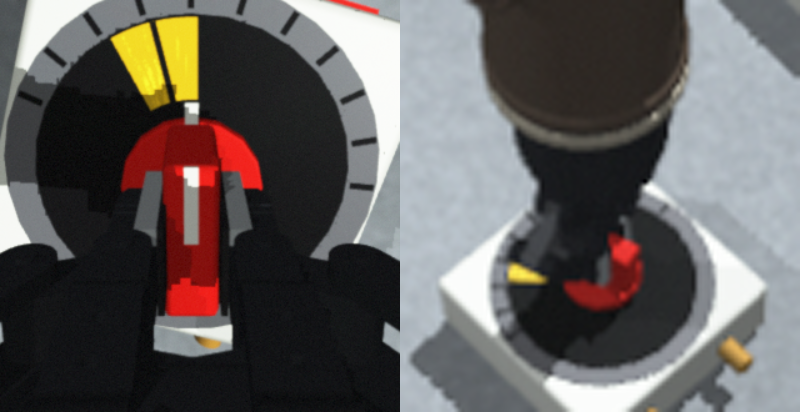

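The picture shows the pointer line at (190,115–240), just inside the clockwise edge of the yellow band, which spans (112–198, 20–105). Depth puts the knob about 6 mm up with only 2 to 4 N of pull. That is friction alone with no gate load, so the lug already seems to be in the slot. I'll keep lifting gently and watch the force.

{"name": "jog_arm", "arguments": {
  "delta_pos": [
    [0,0,0.0008],
    [0,0,0.0016],
    [0,0,0.0025],
    [0,0,0.0025]
  ],
  "roll": [0,0,0,0]
}}

```text
t: 6.75
tool_pos: [0.5663, -0.133, 0.2504]
eef_rot: [2.164, 2.276, 0.001]
wrist_force: [3.2, -4.8, -2.1]
opening: 0.0131
```

```bash
python3 st.py
```

```text
6.75 pos [ 566.27 -132.98  250.37] jaw 1.621 F [ 3.2 -4.8 -2.1] M [-0.58 -0.55  0.08] open 0.0131 q6 -1.9
```

{"name": "jog_arm", "arguments": {
  "delta_pos": [
    [0,0,0.0008],
    [0,0,0.0016],
    [0,0,0.0024],
    [0,0,0.0032],
    [0,0,0.0038],
    [0,0,0.0038]
  ],
  "roll": [0,0,0,0,0,0]
}}

```text
t: 7.5
tool_pos: [0.5663, -0.133, 0.254]
eef_rot: [2.164, 2.276, 0.0]
wrist_force: [3.5, -4.2, -5.5]
opening: 0.0129
```

```bash
python3 st.py
```

```text
7.5 pos [ 566.26 -132.99  253.99] jaw 1.621 F [ 3.5 -4.2 -5.5] M [-0.56 -0.69 -0.  ] open 0.0129 q6 -1.9
```

Force is now rising at about 12 mm. I'll pull a little further to be sure it's on the stop.

{"name": "jog_arm", "arguments": {
  "delta_pos": [
    [0,0,0.0006],
    [0,0,0.0012],
    [0,0,0.0012]
  ],
  "roll": [0,0,0]
}}

```text
t: 7.88
tool_pos: [0.5662, -0.133, 0.2542]
eef_rot: [2.165, 2.276, 0.0]
wrist_force: [8.9, -4.7, -24.1]
opening: 0.0128
```

```bash
python3 st.py
```

```text
7.88 pos [ 566.22 -132.99  254.24] jaw 1.621 F [  8.9  -4.7 -24.1] M [-0.8  -1.6   0.02] open 0.0128 q6 -1.9
```

The hard stop is at 12.2 mm of travel. I'll relax the pull, let go and rise.

{"name": "jog_arm", "arguments": {
  "delta_pos": [
    [0,0,-0.001],
    [0,0,-0.001]
  ],
  "roll": [0,0]
}}

```text
t: 8.12
tool_pos: [0.5663, -0.133, 0.254]
eef_rot: [2.164, 2.276, 0.0]
wrist_force: [4.7, -4.0, -8.0]
opening: 0.0129
```

{"name": "jog_arm", "arguments": {
  "delta_pos": [
    [0,0,0],
    [0,0,0],
    [0,0,0],
    [0,0,0],
    [0,0,0.03],
    [0,0,0.08],
    [0,0,0.12],
    [0,0,0.12],
    [0,0,0.12]
  ],
  "roll": [0,0,0,0,0,0,0,0,0],
  "grip": 0.06
}}

```text
t: 9.25
tool_pos: [0.5656, -0.1327, 0.3738]
eef_rot: [-2.165, -2.276, 0.0]
wrist_force: [-1.1, 1.1, -0.6]
opening: 0.0602
```

```bash
python3 st.py
python3 - <<'E'
from bench import observe,get_image
from h import *
s=observe();im=get_image("wrist");cv2.imwrite("pics/w3.png",im["pixels"])
T=tool_T(s,im);d=im["range_z"]
yx=np.argwhere(d>0);K=np.array([[im["fx"],0,im["cx"]],[0,im["fy"],im["cy"]],[0,0,1.]])
n=cv2.undistortPoints(np.float64(yx[:,::-1]).reshape(-1,1,2),K,np.float64(im["dist"])).reshape(-1,2)
P=(np.c_[n,np.ones(len(n))]*d[d>0][:,None])@T[:3,:3].T+T[:3,3]
rad=np.hypot(P[:,0]-.5663,P[:,1]+.1328);red=masks(im["pixels"])["red"][d>0]
print("dial",np.median(P[(rad>.03)&(rad<.05),2]))
h,e=np.histogram(P[red&(rad<.03),2],bins=np.arange(.05,.12,.002));print([(round(a,3),b) for a,b in zip(e,h) if b>150])
E
```

```text
9.25 pos [ 565.65 -132.71  373.79] jaw 1.621 F [-1.1  1.1 -0.6] M [-0.03 -0.02  0.01] open 0.0602 q6 -1.9
dial 0.24446819497837918
[(np.float64(0.072), np.int64(1514)), (np.float64(0.074), np.int64(244)), (np.float64(0.106), np.int64(1107))]
```

View pics/w3.png

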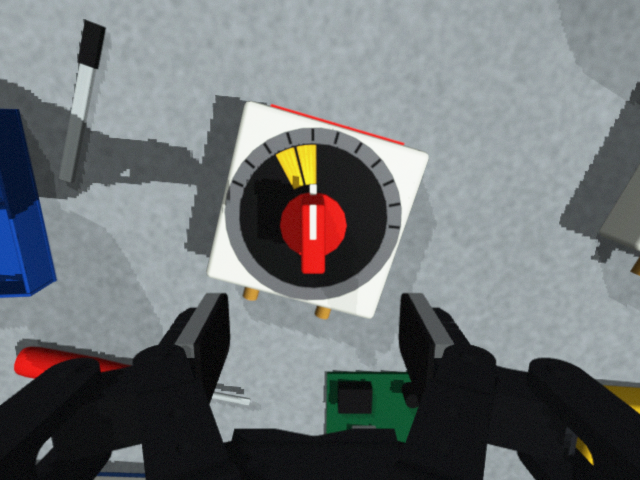

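The picture shows the knob free and the gripper clear. The pointer, at (313,190–240), lies inside the band at (278–316,148–187). By depth the skirt is at 0.072 m and the bar top at 0.106 m, each 12 mm above where they started.

```bash
python3 -c "
from bench import job;print(job.finish_job())"
```

```text
the job is handed in; nothing more can be done
None
```

The red knob is turned counter-clockwise into the yellow band and pulled fully out, and I let go and handed the job in at about 9.3 s. I did not try to turn it afterwards, so the lock is inferred from the full travel.

- **Turn and search:** I turned the knob about 0.60 rad. The first pull, just inside the clockwise edge of the band, turned out to be at the slot, so no sweep was needed. My first angle estimate put that spot 0.27 rad from the middle of the band, about at its edge. The close-up afterwards shows the pointer inside it.
- **Pull force:** It stayed at 5.5 N or less up to the stop, so the gate was never noticeably strained. I then pressed to about 24 N against the end stop, with the knob already about 12 mm out, to make sure it was fully out.
- **Last checks:** The wrist travelled 12.2 mm to a hard stop. After I let go, depth readings put the skirt at 0.072 m and the bar top at 0.106 m, both 12 mm above the start. The gripper is clear, with no meaningful wrist force.
- **Failed check:** The dial height in that last reading (0.244 m) was unusable, most likely because gripper pixels got in, so I ignored it.
- **Other things on the bench:** The arm showed no contact with the blue knob or anything else, but I took no separate picture to confirm they are unmoved.

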